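# Scan a specimen's card, then hold the loupe in focus over it

### The arm

A 7-joint arm with a two-finger parallel gripper is mounted at the origin on a cart in front of the work surface, level with it; the furniture and walls round the work are solid. World frame = base frame: x ahead of the robot, y to its left, z up, the work surface at z = 0. Lengths are in m, angles in rad, forces in N, time in s.
With the tool pointing down it reaches from about 0.425 to 0.975 m from the base axis. Payload 16.7 kg.
Tool frame: the origin (TCP) lies at the very end of the fingers, on their centre line; the grasp point (between the pads) lies 19 mm behind it (env.grip_depth is the distance from the TCP to the grasp point, in m); z points along the fingers, y is the line along which they close (so a half turn about z gives the same grasp; the last joint's range is limited). The gripper opens to 85 mm and grips with 20 to 120 N. Pads are 22 mm wide; open, the fingers measure 114 mm over their backs; the gripper's body (76 mm by 85 mm) begins 54 mm behind the grasp point. The pads swing forward as they close: fully open they stand 13 mm farther back than shut.
Start: joints at [1.119, 0.426, 0.074, 1.606, -0.034, 1.111, -0.067], TCP at [0.201, -0.644, 0.231] pointing down, gripper open.
Joint ranges: [-2.85, 2.85], [-0.5, 2.14], [-1.23, 1.37], [0.21, 2.46], [-1.02, 4.16], [0.16, 2.05], [-2.73, 2.73]. Speed limits (rad/s): [1.89, 1.89, 2.39, 2.39, 3.01, 3.01, 3.01].

### API

Orientations are given as [roll, pitch, yaw] about the fixed x, y, z axes, in that order (R = Rz(yaw) Ry(pitch) Rx(roll)).
In Python, from workcell import env gives the robot as it stands. The module is installed in compiled form; this text tells all that it offers.
- The arm moves only by the tool play_rows, never from a script. Its argument "commands" is a list of rows, each an object of numbers: "tx", "ty", "tz": the shift along the tool's x, y, z in cm; "ax", "ay", "az": the turn, a rotation vector about the tool's x, y, z in rad; "jaw": the opening, from 0 (shut) to 1 (fully open). A call has 1 to 20 rows; each row shifts and turns the commanded pose from where the row before left it, along the tool's axes as they then stand; what a row does not reach is not made up. A row lasts 1/12 s, in which the tool goes at most 41.7 mm and 7.16 degrees, less where a joint would pass 70% of its speed; a pose out of reach is approached as far as the arm can. A call is refused whole if a number of a shift passes 4.17 or a number of a turn 0.125, either way. A call with a gripper value outside its range is refused whole. The fingers move at their own pace and stop on an object; "newtons" is the grip in N (left out, the last holds). Time passes only in rows, so rows that do not move let the fingers close. It gives the time, the measured TCP pose, the force, the opening and the grip force at its end, in the units of the state.
- env.observe(): the state, without advancing time (a new reading comes with each control period).
- env.read_camera(name): name is "scene" or "top" or "wrist"; returns a dict with "img" (420x560x3 uint8, red, green, blue), "z_map" (420x560 float32, m along the optical axis (not along the pixel's ray), 0 where there is no reading), "vertical_fov" (degrees; the focal length in pixels is half the picture's height over the tangent of half this angle, whatever the lens; pixels are square), "cx", "cy" (the principal point, pixels), "origin" and "attitude" of the camera in the world. Camera axes: x right, y down, z forward; pixel columns grow to the right and rows downward; lengths in m; the calibration is good to about 2 mm. A picture is of the moment at which its call begins.
- env.hand_in(): hands the job in; it is judged then, once.
Trained networks look in a picture, given as the dict that the camera call returned (one of the last four; its "shot" number tells which), for a name from the list of things; names that differ only in an ending like _2 or _b are one class to them, and where a whole thing is asked for, a point or a joint stands for the part that bears it (a point fixed in the world has none). Each returns a list of dicts, best first, with "confidence" (0 to 1); they miss things now and then, are a little off and sometimes report something else, mostly with a low value. They report only what shows in the picture. A call takes as long as a camera call. They do not tell look-alikes from the thing itself.
- env.recognise(thing, picture): "location" ([row, column] in pixels, amid what is visible of it).
- env.masks_of(thing, picture): "mask" (420x560 bool, what is visible of it) and "location" ([row, column] in pixels, amid what is visible of it).
- env.pinpoint(thing, picture): "location" ([row, column] in pixels: a listed point, or the origin of a listed thing).
The state is a dict: "time": time; "qpos": joint angles; "dq": joint speeds; "tau": joint torques, N m; "eef_pos": TCP position; "orientation": TCP orientation; "contact_force": force on the tool from outside, world axes, zero at the start; "ft_torque": the same for the moment, N m; "finger_gap": opening from 0.0 (shut) to 1.0 (fully open); "finger_force": force on a finger pad.
Only numpy, scipy, OpenCV 4.12 (cv2) and the standard library are available. Lean on these libraries where they do the work, as an engineer would, in place of code of your own. Each camera call takes 0.05 s, during which the arm holds its last target. There are 200 camera calls.

### The job

Log and inspect the specimen on the focus station: first hold the scanner in the gripper with its window square to the bar code on the card stand, about 8 cm away and pointing at the middle of the code, steady for a second and a half, then lay it back down flat on the worktop and let go. Then pick up the loupe and finish while holding it, upright and level, centred above the specimen with its lower rim at the height of the tip of the gauge pointer; do not touch the specimen or shift the pointer, and leave the other things alone.

Things in the scene. Friction and masses are not known exactly. Their poses are not given: they have to be found in the camera images.
- scanner: grey hand scanner, 130 x 36 x 30 mm (long x wide x high), 0.13 kg, lying flat; origin at the centre of its underside, +x along its length towards the reading window, z up. Its handle is 30 mm wide from x = -65 to +33 mm (pinch it across y from above, best at the origin), the head 36 mm wide from x = +33 to +65 mm
- scanner_window (a point): centre of the scanner's reading window, on its front end: 65 mm ahead of the scanner's origin and 15 mm above its underside; the beam leaves along the scanner's +x
- scanner_aim (a point): point on the beam 80 mm ahead of the window (145 mm ahead of the scanner's origin, 15 mm above its underside); it belongs on the middle of the bar code
- card_stand: fixed grey card stand on the pale 6 mm thick glass plate (which spans x 0.61 to 1.05, y 0.16 to 0.68): upright panel 74 mm wide, 96 mm high on a foot 50 x 80 mm; origin at the foot of the panel's front face, +x points into the panel (away from the reader), z up
- code_label (a point): middle of the bar code (white label 54 x 38 mm with black bars) on the front face of the card stand's panel, 65 mm above the stand's origin; axes as the stand's: a scanner in front of it at -x looks along +x
- loupe: black round stand magnifier (loupe), 34 mm diameter, 34 mm high, hollow, 0.045 kg, standing upright on the worktop; origin at the centre of its lower rim, z up; pinch it across its diameter from above
- station: fixed focus station on the worktop: aluminium base 75 x 140 x 12 mm, origin at the centre of its underside; specimen at y = +35 mm between three stop pins, 5 mm high, upright gauge post (10 mm thick, top 112 mm above the worktop) at y = -50 mm, z up
- specimen: round mounted specimen, 30 mm diameter, 16 mm high, lying loose on the station's base between three stop pins (its top is 28 mm above the worktop); origin at the centre of its underside
- pointer_tip (a point): upper edge of the tip of the gauge pointer, a steel finger that reaches from a collar on the gauge post towards the specimen along the station's +y and ends 43 mm short of the specimen's axis; it marks the focal height, 60 to 90 mm above the worktop, for the loupe's lower rim. The collar slides up and down the post with about 5 N of friction
- scoop: bystander: blue measuring scoop, 33 x 100 x 22 mm, long along its y, lying on the worktop; origin at its underside
- tweezers: bystander: steel tweezers, 10 x 120 x 9 mm, lying on the worktop; origin at their underside
Things that resemble listed ones, but are neither listed nor needed, are in the scene too. Of the things that look like the loupe, the largest one is meant.

How it is judged:
On the way, in this order (a step that is already met when the one before it is completed fails the run):
1. the scanner is held steady with its beam on the bar code, square to it, its window 5 to 11 cm away, for 1 s (x of scanner_aim in the frame of code_label between -0.03 and 0.03 m and y of scanner_aim in the frame of code_label between -0.018 and 0.018 m and z of scanner_aim in the frame of code_label between -0.014 and 0.014 m and x of scanner_window in the frame of code_label below -0.04 m and angle between the x axis of scanner and the x axis of card_stand, either way round below 0.21 rad and linear speed of scanner below 0.03 m/s and angular speed of scanner below 0.2 rad/s and contact force between the fingers and scanner above 1 N), for 1 s.
2. the scanner lies flat on the worktop again, released (height (world z) of scanner below 0.012 m and angle between scanner's own z axis and vertical below 0.1 rad and contact force between the fingers and scanner below 0.05 N and linear speed of scanner below 0.02 m/s), for 0.2 s.
At the end, for the whole second after the job is handed in: the gripper still holds the loupe at rest, carried by nothing else, level within 0.1 rad, within 10 mm of the specimen's axis, its lower rim within 6 mm of the pointer tip's height; the scanner lies flat on the worktop, released (all of step 2 and horizontal distance between loupe and specimen below 0.01 m and z of loupe in the frame of pointer_tip between -0.006 and 0.006 m and angle between loupe's own z axis and vertical below 0.1 rad and linear speed of loupe below 0.02 m/s and contact force between the fingers and loupe above 1 N and contact force between loupe and station below 0.05 N and contact force between loupe and specimen below 0.05 N and contact force between loupe and scanner below 0.05 N); the arm keeps its last pose, push and grip.
It fails at once if the specimen is shifted on its station (distance of specimen from where it was at the start of the episode above 0.006 m).
It fails at once if something touches the specimen: loupe, scanner or gripper (contact force between any of loupe, scanner, the arm, the fingers and specimen above 0.3 N).
It fails at once if the gauge pointer is shifted (distance of pointer_tip from where it was at the start of the episode above 0.003 m).
It fails at once if a bystander is disturbed (distance of any of scoop, tweezers from where it was at the start of the episode above 0.03 m).
It also fails if it takes over 54 s, if anything falls off the work surface, if the arm or the gripper's body presses on something with over 40 N, if the wrist force passes 120 N, or if a joint passes its speed limit or range.

## Working session

There is one attempt and no reset: what is moved stays moved. The work goes in short steps, Python scripts to look and compute and a tool call to move; the robot and the scene stay as the last step left them, time stands still between calls to the robot, and variables do not carry over. Pictures are saved under pics/ and viewed, at most 10 in all, crops included, and the job is handed in when it is done.

Besides the shell and the picture viewer there is one more tool, called after "Request:" by a JSON object that holds its "fn" and its "kwargs", one argument or row to a line. play_rows: Moves the arm, as the interface text tells. Its arguments: {"type":"object","properties":{"commands":{"type":"array","items":{"type":"object","properties":{"tx":{"type":"number"},"ty":{"type":"number"},"tz":{"type":"number"},"ax":{"type":"number"},"ay":{"type":"number"},"az":{"type":"number"},"jaw":{"type":"number"}}}},"newtons":{"type":"number"}},"required":["commands"]}

```bash
mkdir -p pics
cat > h.py <<'E'
import numpy as np, cv2
from scipy.spatial.transform import Rotation as R
from workcell import env
def cam(p):
    f=210/np.tan(np.radians(p["vertical_fov"])/2); a=np.array(p["attitude"],float)
    M=a if a.shape==(3,3) else R.from_euler('xyz',a).as_matrix()
    return f,M,np.array(p["origin"])
def pt(p,rc,z=None,w=2):
    f,M,o=cam(p); r,c=rc; d=M@np.array([(c-p["cx"])/f,(r-p["cy"])/f,1])
    if z is not None: return o+d*(z-o[2])/d[2]
    k=p["z_map"][max(0,int(r)-w):int(r)+w+1,max(0,int(c)-w):int(c)+w+1]; k=k[k>0]
    return o+d*np.median(k)
def cloud(p,mask=None):
    f,M,o=cam(p); Z=p["z_map"]; r,c=np.nonzero((Z>0) if mask is None else (mask&(Z>0))); z=Z[r,c]
    return np.c_[(c-p["cx"])/f*z,(r-p["cy"])/f*z,z]@M.T+o
def save(p,n,crop=None,s=1):
    im=p["img"][...,::-1]
    if crop: im=im[crop[0]:crop[1],crop[2]:crop[3]]
    cv2.imwrite(f"pics/{n}.png",cv2.resize(im,None,fx=s,fy=s,interpolation=cv2.INTER_CUBIC))
E
python3 - <<'E'
from h import *
np.set_printoptions(precision=4,suppress=True)
P={n:env.read_camera(n) for n in("scene","top")}
for n,p in P.items():
    print(n,p["vertical_fov"],p["cx"],p["cy"],p["origin"],p["attitude"],p["shot"])
    for t in["scanner","card_stand","loupe","station","specimen","scoop","tweezers"]:
        for d in env.masks_of(t,p)[:4]:
            print(t,round(d["confidence"],2),np.round(d["location"]),d["mask"].sum(),np.median(cloud(p,d["mask"]),0) if d["mask"].any() else "")
    for t in["scanner_window","code_label","pointer_tip","scanner","loupe","specimen","card_stand"]:
        for d in env.pinpoint(t,p)[:3]: print("  pin",t,round(d["confidence"],2),np.round(d["location"],1),pt(p,d["location"]))
cv2.imwrite("pics/a.png",cv2.cvtColor(np.hstack([P["scene"]["img"],P["top"]["img"]])[:, :],cv2.COLOR_RGB2BGR)[:, :]) if 0 else [save(p,n+"0",s=1.4) for n,p in P.items()]
print(env.observe())
E
```

```text
scene 57.09585734569814 276.77832162549686 209.02172732927062 [ 0.0064 -0.47    0.44  ] [-1.9807 -0.0246 -0.7423] 1
scanner 0.57 [221. 202.] 711 [0.4646 0.2832 0.0234]
card_stand 0.7 [196. 280.] 966 [0.6934 0.2575 0.05  ]
loupe 0.73 [301. 317.] 175 [ 0.4496 -0.1107  0.016 ]
loupe 0.46 [288. 342.] 161 [ 0.5109 -0.1179  0.0168]
loupe 0.22 [239. 308.] 117 [0.5968 0.0569 0.0267]
station 0.84 [249. 331.] 1435 [ 0.5996 -0.0031  0.0125]
station 0.67 [224. 206.] 710 [0.4638 0.2832 0.0236]
scoop 0.55 [259. 255.] 296 [0.47   0.0878 0.0098]
  pin scanner_window 0.8 [211.5 220.5] [0.527  0.2995 0.0302]
  pin scanner_window 0.73 [225.  324.5] [0.7244 0.1112 0.0004]
  pin scanner_window 0.69 [240.2 306.6] [0.5928 0.0531 0.0242]
  pin code_label 0.72 [189.1 281.9] [0.6991 0.2507 0.0662]
  pin pointer_tip 0.51 [226.3 322.1] [ 0.7145  0.1108 -0.0001]
  pin scanner 0.73 [227.  206.1] [0.4683 0.2786 0.0116]
  pin loupe 0.64 [305.9 317.3] [ 0.4458 -0.113   0.0109]
  pin loupe 0.6 [321.2 355.7] [ 0.4602 -0.1857  0.0148]
  pin loupe 0.53 [290.7 343.2] [ 0.5088 -0.1202  0.0181]
  pin specimen 0.46 [239.5 3
[... 910 characters left out ...]
9 -0.0013]
  pin loupe 0.57 [237.3 365. ] [ 0.5114 -0.1119  0.0044]
  pin specimen 0.53 [201.6 302.5] [0.6101 0.069  0.0262]
  pin card_stand 0.83 [174.6 238.8] [0.6894 0.2552 0.0167]
{'time': 1.5, 'qpos': array([ 1.1185,  0.4261,  0.0739,  1.606 , -0.0341,  1.1108, -0.0671]), 'dq': array([ 0.0002,  0.0001, -0.0018, -0.0009,  0.0018,  0.0006,  0.0018]), 'tau': array([  0.0003, -94.953 ,   3.7567, -46.3885,   0.0191,   0.0025,
        -0.    ]), 'eef_pos': array([ 0.2012, -0.6443,  0.2313]), 'orientation': array([-3.1415,  0.    ,  0.3027]), 'contact_force': array([0.175 , 0.5685, 0.3602]), 'ft_torque': array([ 0.0157,  0.0443, -0.0343]), 'finger_force': 0.0, 'finger_gap': 1.0011312637207228}
```

View pics/scene0.png

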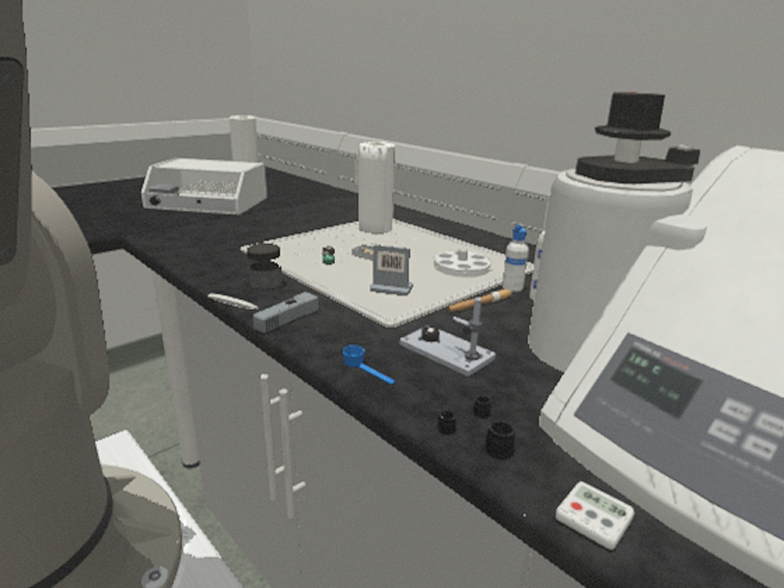

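View pics/top0.png

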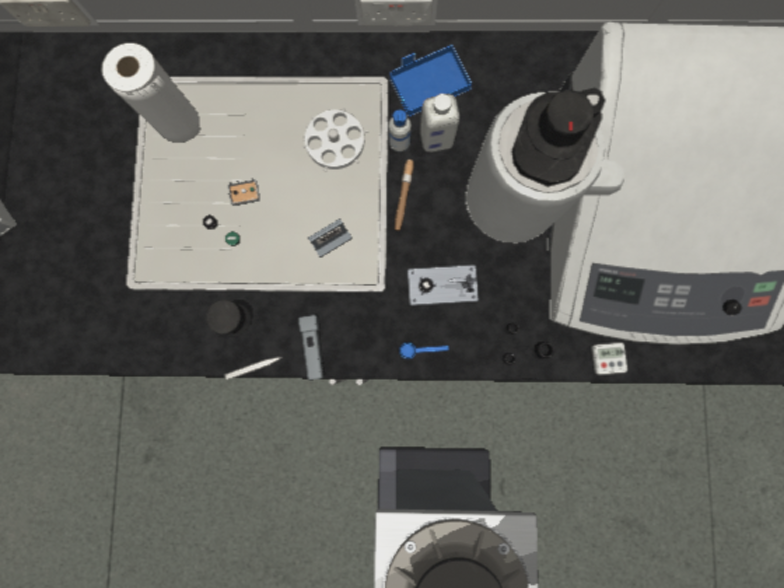

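```bash
cat >> h.py <<'E'
np.set_printoptions(precision=4,suppress=True)
def rect(c):
    (m,s,a)=cv2.minAreaRect((c[:,:2]*1000).astype(np.float32)); b=cv2.boxPoints((m,s,a)); e=[b[1]-b[0],b[2]-b[1]]; l=max(e,key=np.linalg.norm)
    y=np.degrees(np.arctan2(l[1],l[0])); return np.array(m)/1000,sorted(s),(y+90)%180-90
E
python3 - <<'E'
from h import *
P={n:env.read_camera(n) for n in("scene","top")}
C={n:cloud(p) for n,p in P.items()}
A=np.vstack(list(C.values())); rr=np.hypot(A[:,0],A[:,1]); an=np.degrees(np.arctan2(A[:,1],A[:,0]))
for a in range(-80,60,10):
    print(a,[round(float(A[(an>=a)&(an<a+10)&(rr>=r)&(rr<r+.1),2].max(initial=-1)),2) for r in(.3,.4,.5,.6,.7,.8)])
def box(c,x0,x1,y0,y1,z0,z1): return c[(c[:,0]>x0)&(c[:,0]<x1)&(c[:,1]>y0)&(c[:,1]<y1)&(c[:,2]>z0)&(c[:,2]<z1)]
for n,c in C.items():
    s=box(c,.38,.58,.22,.36,.012,.05); print(n,"scanner",len(s),rect(s))
    s=box(c,.62,.78,.18,.33,.03,.12); print(n,"panel",len(s),rect(s),s[:,2].max())
    s=box(c,.5,.7,-.1,.12,.006,.02); print(n,"base",len(s),rect(s))
    s=box(c,.5,.7,-.1,.12,.035,.2); print(n,"post",len(s),rect(s),s[:,2].max())
    s=box(c,.42,.53,-.25,-.14,.012,.05); print(n,"loupeL",len(s),rect(s),s[:,2].max())
    s=box(c,.42,.48,-.14,-.08,.008,.05); print(n,"loupeS1",len(s),rect(s),s[:,2].max())
    s=box(c,.485,.55,-.15,-.08,.008,.05); print(n,"loupeS2",len(s),rect(s),s[:,2].max())
    s=box(c,.4,.6,.38,.53,.015,.2); print(n,"jar",len(s),rect(s),s[:,2].max())
    d=env.pinpoint("tweezers",P[n]); print([(x["confidence"],x["location"],pt(P[n],x["location"])) for x in d[:2]])
save(P["scene"],"crop_l",(200,345,230,400),4.5)
E
```

```text
-80 [-0.77, -0.77, -0.77, -0.77, -0.77, -0.77]
-70 [-0.77, -0.77, -0.77, -0.77, -0.77, -0.77]
-60 [-0.77, -0.77, -0.77, 0.0, 0.01, 0.04]
-50 [-0.77, -0.77, 0.0, 0.08, 0.13, 0.17]
-40 [-0.77, 0.0, 0.06, 0.13, 0.19, 0.25]
-30 [-0.77, 0.04, 0.08, 0.16, 0.24, 0.29]
-20 [-0.77, 0.04, 0.08, 0.16, 0.4, 0.41]
-10 [-0.77, 0.01, 0.08, 0.11, 0.41, 0.41]
0 [-0.77, 0.02, 0.03, 0.07, 0.02, 0.14]
10 [-0.77, 0.03, 0.01, 0.01, 0.1, 0.03]
20 [-0.77, 0.01, 0.03, 0.04, 0.1, 0.04]
30 [-0.77, 0.03, 0.04, 0.08, 0.09, 0.03]
40 [-0.77, -0.77, 0.01, 0.08, 0.08, 0.01]
50 [-0.77, -0.77, -0.77, 0.01, 0.01, 0.01]
scene scanner 554 (array([0.4711, 0.2932]), [36.17778778076172, 133.57359313964844], np.float32(8.30838))
scene panel 658 (array([0.6935, 0.2591]), [12.79302978515625, 75.03691101074219], np.float32(-57.3638)) 0.10335022313271797
scene base 1000 (array([ 0.6148, -0.0083]), [103.45156860351562, 227.84231567382812], np.float32(-70.87642))
scene post 271 (array([ 0.6357, -0.0539]), [49.78052520751953, 151.24896240234375], np.float32(-51.469692)) 0.18623049987109552
scene loupeL 818 (array([ 0.5004, -0.2013]
[... 955 characters left out ...]
), [28.48543357849121, 49.63224411010742], np.float32(60.161545)) 0.11309182507529703
top loupeL 142 (array([ 0.5013, -0.2021]), [32.629241943359375, 105.62975311279297], np.float32(-50.849678)) 0.049871583992238344
top loupeS1 33 (array([ 0.4582, -0.1046]), [19.91969108581543, 20.064502716064453], np.float32(57.806)) 0.0248288631516973
top loupeS2 37 (array([ 0.5189, -0.1129]), [20.04755401611328, 20.612791061401367], np.float32(87.61771)) 0.02418564693251901
top jar 594 (array([0.5315, 0.4602]), [64.95745086669922, 65.29894256591797], np.float32(-46.02338)) 0.08693953018160361
[(0.65, [263.4, 178.5], array([0.4295, 0.4231, 0.0081])), (0.39, [199.8, 318.3], array([0.6181, 0.0226, 0.011 ]))]
```

View pics/crop_l.png

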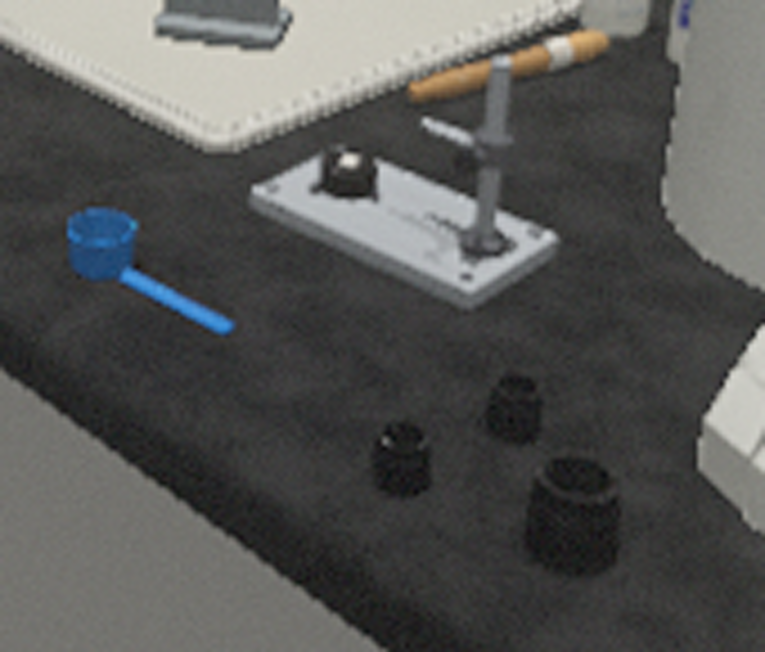

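The largest loupe look-alike is at scene pixel (row 314, col 357), and I choose that one. The two small ones at (302, 318) and (288, 343) are 20 mm across. The jar at (190, 189) is 65 mm across, so it's out as well. The scanner is at scene (222, 204) and the card stand at (196, 280). I'm moving closer now.

Request:
{"fn": "play_rows", "kwargs": {
  "commands": [
    {"tx":2.51,"ty":-2.39,"tz":-0.38,"jaw":1},
    {"tx":2.51,"ty":-2.39,"tz":-0.38},
    {"tx":2.51,"ty":-2.39,"tz":-0.38},
    {"tx":2.51,"ty":-2.39,"tz":-0.38},
    {"tx":2.51,"ty":-2.39,"tz":-0.38},
    {"tx":2.51,"ty":-2.39,"tz":-0.38},
    {"tx":2.51,"ty":-2.39,"tz":-0.38},
    {"tx":2.51,"ty":-2.39,"tz":-0.38},
    {"tx":2.51,"ty":-2.39,"tz":-0.38},
    {"tx":2.51,"ty":-2.39,"tz":-0.38},
    {"tx":2.51,"ty":-2.39,"tz":-0.38},
    {"tx":2.51,"ty":-2.39,"tz":-0.38},
    {"tx":2.51,"ty":-2.39,"tz":-0.38},
    {"tx":1.74,"ty":-3.2},
    {"tx":1.74,"ty":-3.2},
    {"tx":1.74,"ty":-3.2},
    {"tx":1.74,"ty":-3.2},
    {"tx":1.74,"ty":-3.2},
    {"tx":1.74,"ty":-3.2},
    {"tx":1.74,"ty":-3.2}
  ]
}}

```text
$.commands[0]: bad value
```

Run:
```python
from h import *
o=env.observe(); print(o["time"],o["qpos"],o["eef_pos"],o["orientation"])
p=env.read_camera("wrist"); print(p["vertical_fov"],p["cx"],p["cy"],p["origin"],p["attitude"])
save(p,"w1",s=1.4)
for t in["pointer_tip","specimen","station","loupe","code_label"]:
    print(t,[(round(d["confidence"],2),d["location"],pt(p,d["location"])) for d in env.pinpoint(t,p)[:2]])
```

```text
1.7 [ 1.1185  0.4261  0.0739  1.606  -0.0341  1.1108 -0.0671] [ 0.2013 -0.6443  0.2313] [-3.1416 -0.      0.3028]
65.56516337030395 271.9472612179245 211.77546426296223 [ 0.2813 -0.62    0.3753] [ 2.8075 -0.0004 -1.2682]
pointer_tip []
specimen []
station []
loupe []
code_label []
```

View pics/w1.png

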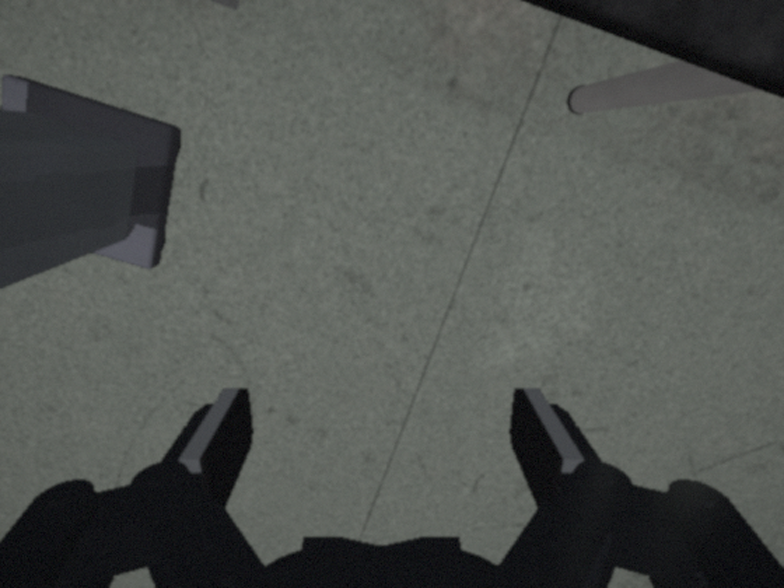

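The wrist view shows only the floor and the open fingers at (330, 170) and (330, 400), because the move call was refused. I'll retry with complete rows.

Request:
{"fn": "play_rows", "kwargs": {
  "commands": [
    {"tx":2.51,"ty":-2.39,"tz":-0.38,"ax":0,"ay":0,"az":0,"jaw":1.0},
    {"tx":2.51,"ty":-2.39,"tz":-0.38,"ax":0,"ay":0,"az":0,"jaw":1.0},
    {"tx":2.51,"ty":-2.39,"tz":-0.38,"ax":0,"ay":0,"az":0,"jaw":1.0},
    {"tx":2.51,"ty":-2.39,"tz":-0.38,"ax":0,"ay":0,"az":0,"jaw":1.0},
    {"tx":2.51,"ty":-2.39,"tz":-0.38,"ax":0,"ay":0,"az":0,"jaw":1.0},
    {"tx":2.51,"ty":-2.39,"tz":-0.38,"ax":0,"ay":0,"az":0,"jaw":1.0},
    {"tx":2.51,"ty":-2.39,"tz":-0.38,"ax":0,"ay":0,"az":0,"jaw":1.0},
    {"tx":2.51,"ty":-2.39,"tz":-0.38,"ax":0,"ay":0,"az":0,"jaw":1.0},
    {"tx":2.51,"ty":-2.39,"tz":-0.38,"ax":0,"ay":0,"az":0,"jaw":1.0},
    {"tx":2.51,"ty":-2.39,"tz":-0.38,"ax":0,"ay":0,"az":0,"jaw":1.0},
    {"tx":2.51,"ty":-2.39,"tz":-0.38,"ax":0,"ay":0,"az":0,"jaw":1.0},
    {"tx":2.51,"ty":-2.39,"tz":-0.38,"ax":0,"ay":0,"az":0,"jaw":1.0},
    {"tx":2.51,"ty":-2.39,"tz":-0.38,"ax":0,"ay":0,"az":0,"jaw":1.0},
    {"tx":1.74,"ty":-3.2,"tz":0,"ax":0,"ay":0,"az":0,"jaw":1.0},
    {"tx":1.74,"ty":-3.2,"tz":0,"ax":0,"ay":0,"az":0,"jaw":1.0},
    {"tx":1.74,"ty":-3.2,"tz":0,"ax":0,"ay":0,"az":0,"jaw":1.0},
    {"tx":1.74,"ty":-3.2,"tz":0,"ax":0,"ay":0,"az":0,"jaw":1.0},
    {"tx":1.74,"ty":-3.2,"tz":0,"ax":0,"ay":0,"az":0,"jaw":1.0},
    {"tx":1.74,"ty":-3.2,"tz":0,"ax":0,"ay":0,"az":0,"jaw":1.0},
    {"tx":1.74,"ty":-3.2,"tz":0,"ax":0,"ay":0,"az":0,"jaw":1.0}
  ]
}}

```text
time: 3.67
eef_pos: [0.4696, 0.0014, 0.2811]
orientation: [3.141, -0.001, 0.303]
contact_force: [0.9, -0.2, -0.6]
finger_gap: 0.997
finger_force: 0.0
```

```bash
cat > st.py <<'E'
from h import *
def box(c,x0,x1,y0,y1,z0,z1): return c[(c[:,0]>x0)&(c[:,0]<x1)&(c[:,1]>y0)&(c[:,1]<y1)&(c[:,2]>z0)&(c[:,2]<z1)]
def look(name="wrist",things=(),save_as=None):
    p=env.read_camera(name)
    for t in things:
        print(t,[(round(d["confidence"],2),np.round(d["location"],1),pt(p,d["location"])) for d in env.pinpoint(t,p)[:2]])
    if save_as: save(p,save_as,s=1.4)
    return p,cloud(p)
E
python3 - <<'E'
from st import *
print(env.observe()["qpos"])
p,c=look("wrist",["pointer_tip","specimen","station","code_label","card_stand","scoop"],"w2")
s=box(c,.5,.7,-.1,.12,.007,.0145); print("base",len(s),rect(s))
s=box(c,.56,.65,.03,.12,.023,.035); print("specimen",len(s),rect(s),s[:,2].max())
s=box(c,.5,.7,-.1,.05,.045,.13); print("ptr/post",len(s),rect(s),s[:,2].max())
for z in np.arange(.05,.12,.01):
    q=s[(s[:,2]>z)&(s[:,2]<=z+.01)]
    if len(q): print(round(z,2),len(q),q.min(0),q.max(0))
E
```

```text
[ 0.2963  0.0648 -0.4522  1.9649  0.0318  1.1178 -1.4372]
pointer_tip [(0.7, array([ 40.2, 299.6]), array([0.6185, 0.0142, 0.0145]))]
specimen [(0.72, array([ 40.2, 257.4]), array([0.6024, 0.0584, 0.0293])), (0.2, array([28.3, 30.3]), array([0.54  , 0.3136, 0.0014]))]
station [(0.87, array([ 49.8, 284.7]), array([0.6043, 0.0272, 0.0137]))]
code_label []
card_stand [(0.23, array([ 42. , 297.9]), array([0.6077, 0.0168, 0.0672]))]
scoop [(0.66, array([150. , 227.2]), array([0.4734, 0.0617, 0.0045]))]
base 6547 (array([0.6063, 0.0267]), [75.08403778076172, 140.21844482421875], np.float32(-85.62385))
specimen 676 (array([0.6035, 0.0616]), [28.462566375732422, 29.82208824157715], np.float32(17.126266)) 0.03157671940397122
ptr/post 861 (array([ 0.6074, -0.0117]), [31.6054630279541, 53.062828063964844], np.float32(61.956238)) 0.11520583626823278
0.06 323 [ 0.5848 -0.0309  0.0612] [0.6145 0.0186 0.07  ]
0.07 337 [ 0.5849 -0.033   0.07  ] [0.6196 0.0047 0.0792]
0.08 24 [ 0.6052 -0.0258  0.0806] [ 0.6122 -0.0185  0.0898]
0.09 30 [ 0.6052 -0.0261  0.0901] [ 0.6118 -0.0182  0.0999]
0.1 29 [ 0.605  -0.0258  0.1001] [ 0.6122 -0.0183  0.11  ]
0.11 118 [ 0.6048 -0.0277  0.1105] [ 0.6149 -0.0188  0.1152]
```

View pics/w2.png

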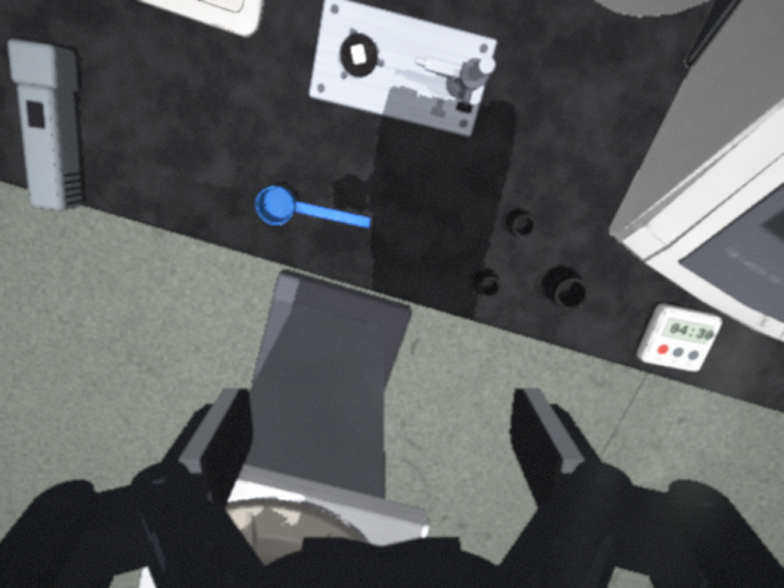

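Request:
{"fn": "play_rows", "kwargs": {
  "commands": [
    {"tx":1.0,"ty":-3.06,"tz":0.89,"ax":0,"ay":0,"az":0,"jaw":1.0},
    {"tx":1.0,"ty":-3.06,"tz":0.89,"ax":0,"ay":0,"az":0,"jaw":1.0},
    {"tx":1.0,"ty":-3.06,"tz":0.89,"ax":0,"ay":0,"az":0,"jaw":1.0},
    {"tx":1.0,"ty":-3.06,"tz":0.89,"ax":0,"ay":0,"az":0,"jaw":1.0},
    {"tx":1.0,"ty":-3.06,"tz":0.89,"ax":0,"ay":0,"az":0,"jaw":1.0},
    {"tx":1.0,"ty":-3.06,"tz":0.89,"ax":0,"ay":0,"az":0,"jaw":1.0},
    {"tx":1.0,"ty":-3.06,"tz":0.89,"ax":0,"ay":0,"az":0,"jaw":1.0},
    {"tx":1.0,"ty":-3.06,"tz":0.89,"ax":0,"ay":0,"az":0,"jaw":1.0},
    {"tx":1.0,"ty":-3.06,"tz":0.89,"ax":0,"ay":0,"az":0,"jaw":1.0},
    {"tx":0,"ty":0,"tz":0,"ax":0,"ay":0,"az":0.078,"jaw":1.0},
    {"tx":0,"ty":0,"tz":0,"ax":0,"ay":0,"az":0.078,"jaw":1.0},
    {"tx":0,"ty":0,"tz":0,"ax":0,"ay":0,"az":0,"jaw":1.0}
  ]
}}

```text
time: 5.02
eef_pos: [0.4737, 0.2888, 0.2002]
orientation: [3.141, 0.001, 0.142]
contact_force: [0.1, -0.2, -0.0]
finger_gap: 1.004
finger_force: 0.0
```

Run:
```python
from st import *
o=env.observe(); print(o["qpos"],o["eef_pos"],o["orientation"])
p,c=look("wrist",["scanner","scanner_window","code_label","card_stand","tweezers"],"w3")
for z in (.012,.02,.026):
    s=box(c,.38,.58,.22,.36,z,.05); print("scanner",len(s),rect(s),np.median(s[:,2]),s.min(0),s.max(0))
s=box(c,.40,.45,.2,.36,.02,.04); print("tail",rect(s))
s=box(c,.38,.47,.35,.5,.004,.03); print("tweezers",len(s),rect(s) if len(s)>5 else"")
s=box(c,.62,.78,.18,.33,.03,.12); print("panel",len(s),rect(s) if len(s)>5 else"")
t=look("scene",["code_label"])[1]; s=box(t,.62,.78,.18,.33,.035,.095)
# plane of front face, RANSAC-free: trimmed SVD
for _ in range(8):
    m=s.mean(0); n=np.linalg.svd(s-m,full_matrices=False)[2][2]; r=abs((s-m)@n); s=s[r<max(.002,np.percentile(r,90))] if r.max()>.002 else s
n*=np.sign(n[0]); print("face",len(s),m,n,np.degrees(np.arctan2(n[1],n[0])),"edges",((s-m)@np.array([-n[1],n[0],0])).min(),((s-m)@np.array([-n[1],n[0],0])).max())
```

```text
[-0.1668  0.3189 -0.5971  1.8799  0.2101  1.0061 -2.2827] [0.4737 0.2888 0.2002] [3.1412 0.0007 0.142 ]
scanner [(0.57, array([184. , 266.6]), array([0.4775, 0.2936, 0.0331]))]
scanner_window [(0.87, array([119.8, 264.2]), array([0.5369, 0.3042, 0.0253]))]
code_label [(0.53, array([211.9, 471.9]), array([0.4709, 0.0646, 0.0048]))]
card_stand []
tweezers [(0.72, array([200.1, 151.9]), array([0.4365, 0.4126, 0.0094]))]
scanner 4016 (array([0.4743, 0.2949]), [35.558292388916016, 129.31182861328125], np.float32(8.387856)) 0.0310543883050233 [0.4088 0.27   0.0126] [0.5399 0.3207 0.0349]
scanner 3989 (array([0.4743, 0.2949]), [35.558292388916016, 129.31182861328125], np.float32(8.387856)) 0.031060297756579758 [0.4088 0.27   0.0203] [0.5396 0.3207 0.0349]
scanner 3949 (array([0.474 , 0.2949]), [35.558292388916016, 128.73098754882812], np.float32(8.387863)) 0.031071940312860147 [0.4088 0.27   0.026 ] [0.5394 0.3207 0.0349]
tail (array([0.4313, 0.2872]), [29.845792770385742, 41.949649810791016], np.float32(8.662727))
tweezers 922 (array([0.4329, 0.4155]), [12.590326309204102, 120.23051452636719], np.float32(-69.587555))
panel 0 
code_label [(0.75, array([189.7, 276.5]), array([0.6902, 0.2629, 0.0629]))]
face 380 [0.6932 0.2597 0.0651] [0.8496 0.5272 0.0153] 31.822074614512445 edges -0.038035735168566065 0.03574292275736774
```

View pics/w3.png

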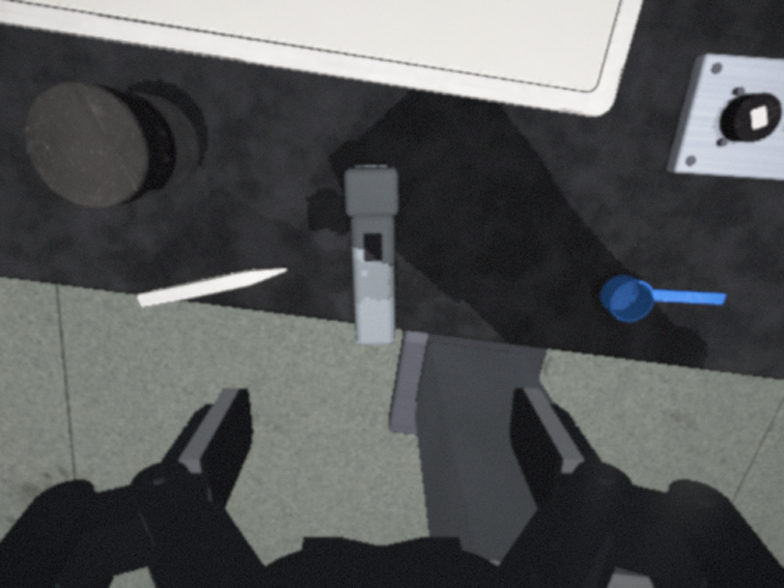

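Wrist view: the scanner lies at (250, 372)/1.4 with its head up and the tweezers clear to its left. The fit gives centre (0.474, 0.295) and yaw 8.4°. I'll grasp it there.

Request:
{"fn": "play_rows", "kwargs": {
  "commands": [
    {"tx":0.03,"ty":-0.12,"tz":3.5,"ax":0,"ay":0,"az":0,"jaw":1.0},
    {"tx":0.03,"ty":-0.12,"tz":3.5,"ax":0,"ay":0,"az":0,"jaw":1.0},
    {"tx":0.03,"ty":-0.12,"tz":3.5,"ax":0,"ay":0,"az":0,"jaw":1.0},
    {"tx":0.03,"ty":-0.12,"tz":3.5,"ax":0,"ay":0,"az":0,"jaw":1.0},
    {"tx":0.03,"ty":-0.12,"tz":3.5,"ax":0,"ay":0,"az":0,"jaw":1.0},
    {"tx":0,"ty":0,"tz":1.2,"ax":0,"ay":0,"az":0,"jaw":1.0},
    {"tx":0,"ty":0,"tz":0.8,"ax":0,"ay":0,"az":0,"jaw":1.0},
    {"tx":0,"ty":0,"tz":0,"ax":0,"ay":0,"az":0,"jaw":1.0},
    {"tx":0,"ty":0,"tz":0,"ax":0,"ay":0,"az":0,"jaw":0.0},
    {"tx":0,"ty":0,"tz":0,"ax":0,"ay":0,"az":0,"jaw":0.0},
    {"tx":0,"ty":0,"tz":0,"ax":0,"ay":0,"az":0,"jaw":0.0},
    {"tx":0,"ty":0,"tz":0,"ax":0,"ay":0,"az":0,"jaw":0.0},
    {"tx":0,"ty":0,"tz":0,"ax":0,"ay":0,"az":0,"jaw":0.0},
    {"tx":0,"ty":0,"tz":0,"ax":0,"ay":0,"az":0,"jaw":0.0}
  ],
  "newtons": 60
}}

```text
time: 6.58
eef_pos: [0.4746, 0.2958, 0.0068]
orientation: [-3.141, -0.002, 0.147]
contact_force: [-2.1, -3.2, 13.0]
finger_gap: 0.34
finger_force: 59.3
```

Request:
{"fn": "play_rows", "kwargs": {
  "commands": [
    {"tx":0,"ty":0,"tz":-1.6,"ax":0,"ay":0,"az":0,"jaw":0.0},
    {"tx":0,"ty":0,"tz":-2.4,"ax":0,"ay":0,"az":0,"jaw":0.0},
    {"tx":0,"ty":0,"tz":-1.6,"ax":0,"ay":0,"az":0,"jaw":0.0},
    {"tx":1.36,"ty":2.1,"tz":0,"ax":0,"ay":0,"az":0,"jaw":0.0},
    {"tx":1.36,"ty":2.1,"tz":0,"ax":0,"ay":0,"az":0,"jaw":0.0},
    {"tx":1.36,"ty":2.1,"tz":0,"ax":0,"ay":0,"az":0,"jaw":0.0},
    {"tx":1.36,"ty":2.1,"tz":0,"ax":0,"ay":0,"az":0,"jaw":0.0},
    {"tx":1.36,"ty":2.1,"tz":0,"ax":0,"ay":0,"az":0,"jaw":0.0},
    {"tx":1.36,"ty":2.1,"tz":0,"ax":0,"ay":0,"az":0,"jaw":0.0},
    {"tx":0,"ty":0,"tz":0,"ax":0,"ay":0,"az":-0.0834,"jaw":0.0},
    {"tx":0,"ty":0,"tz":0,"ax":0,"ay":0,"az":-0.0834,"jaw":0.0},
    {"tx":0,"ty":0,"tz":0,"ax":0,"ay":0,"az":-0.0834,"jaw":0.0},
    {"tx":0,"ty":0,"tz":0,"ax":0,"ay":0,"az":-0.0834,"jaw":0.0},
    {"tx":0,"ty":0,"tz":0,"ax":0,"ay":0,"az":-0.0834,"jaw":0.0},
    {"tx":0,"ty":0,"tz":0,"ax":0,"ay":0,"az":0,"jaw":0.0}
  ]
}}

```text
time: 7.83
eef_pos: [0.5731, 0.1826, 0.0618]
orientation: [-3.142, -0.0, 0.568]
contact_force: [-0.5, -0.4, -1.3]
finger_gap: 0.335
finger_force: 60.0
```

Run:
```python
from st import *
o=env.observe(); print(o["qpos"],o["eef_pos"],o["orientation"])
for n in("wrist","top","scene"):
    p,c=look(n,["scanner_window","code_label"],"scan_w" if n=="wrist" else None)
    s=box(c,.46,.66,.09,.26,.05,.092); 
    if n!="scene": s=s[s[:,2]>.078]
    print(n,"scanner",len(s),rect(s),np.median(s[:,2]))
    q=box(c,.66,.75,.18,.33,.035,.12); print("panel",len(q),rect(q) if len(q)>5 else "",q[:,2].max() if len(q) else "")
    if n=="scene":save(p,"scan_s",(130,280,180,400),3)
```

```text
[ 0.0443  0.5771 -0.5997  1.8759  0.4341  0.8211 -1.7852] [0.5731 0.1826 0.0618] [-3.1415 -0.0001  0.5677]
scanner_window [(0.88, array([153.1, 269.2]), array([0.6261, 0.2172, 0.0776]))]
code_label []
wrist scanner 18456 (array([0.5799, 0.1865]), [56.291587829589844, 111.76371002197266], np.float32(31.787666)) 0.08608539738046347
panel 0  
scanner_window [(0.28, array([206.3, 314.1]), array([0.5272, 0.0727, 0.537 ]))]
code_label [(0.56, array([171. , 238.1]), array([0.6045, 0.2044, 0.4375])), (0.44, array([167.3, 231.8]), array([0.6931, 0.2656, 0.0924]))]
top scanner 0 (array([0., 0.]), [0.0, 0.0], np.float32(0.0)) nan
panel 132 (array([0.6972, 0.2627]), [6.033027172088623, 68.95072174072266], np.float32(-58.101727)) 0.10491229103000821
scanner_window [(0.78, array([195.8, 268.6]), array([0.5979, 0.192 , 0.0895]))]
code_label [(0.67, array([188.7, 279.2]), array([0.5855, 0.1416, 0.1258])), (0.64, array([264. , 264.6]), array([0.4747, 0.0632, 0.0031]))]
scene scanner 517 (array([0.5702, 0.1811]), [56.1078987121582, 130.20826721191406], np.float32(21.180244)) 0.08306934530288718
panel 257 (array([0.694 , 0.2588]), [9.42133903503418, 74.60235595703125], np.float32(-57.496624)) 0.10357259790218887
  return _methods._mean(a, axis=axis, dtype=dtype,
  ret = ret.dtype.type(ret / rcount)
```

View pics/scan_w.png

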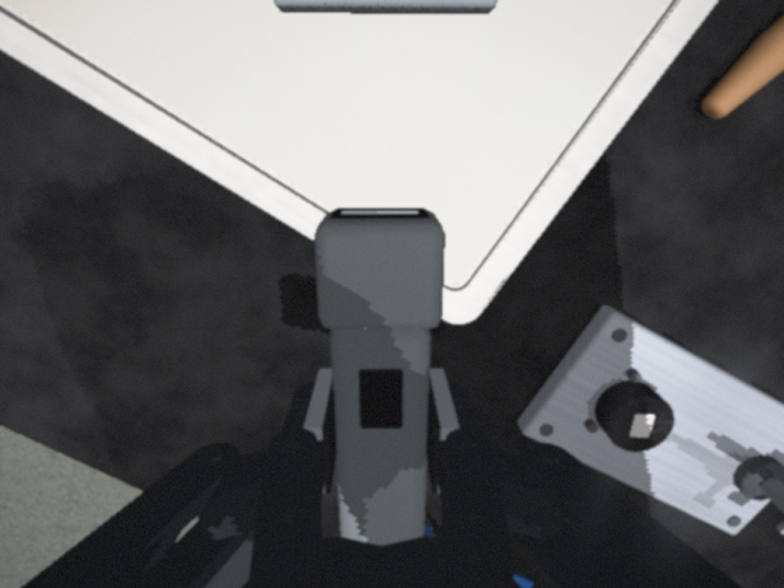

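Wrist view: the scanner is gripped straight. Its front at (210, 380)/1.4 is parallel to and centred on the card stand's foot edge at (5, 385)/1.4. I'll hold it steady.

Request:
{"fn": "play_rows", "kwargs": {
  "commands": [
    {"tx":0,"ty":0,"tz":0,"ax":0,"ay":0,"az":0,"jaw":0.0},
    {"tx":0,"ty":0,"tz":0,"ax":0,"ay":0,"az":0,"jaw":0.0},
    {"tx":0,"ty":0,"tz":0,"ax":0,"ay":0,"az":0,"jaw":0.0},
    {"tx":0,"ty":0,"tz":0,"ax":0,"ay":0,"az":0,"jaw":0.0},
    {"tx":0,"ty":0,"tz":0,"ax":0,"ay":0,"az":0,"jaw":0.0},
    {"tx":0,"ty":0,"tz":0,"ax":0,"ay":0,"az":0,"jaw":0.0},
    {"tx":0,"ty":0,"tz":0,"ax":0,"ay":0,"az":0,"jaw":0.0},
    {"tx":0,"ty":0,"tz":0,"ax":0,"ay":0,"az":0,"jaw":0.0},
    {"tx":0,"ty":0,"tz":0,"ax":0,"ay":0,"az":0,"jaw":0.0},
    {"tx":0,"ty":0,"tz":0,"ax":0,"ay":0,"az":0,"jaw":0.0},
    {"tx":0,"ty":0,"tz":0,"ax":0,"ay":0,"az":0,"jaw":0.0},
    {"tx":0,"ty":0,"tz":0,"ax":0,"ay":0,"az":0,"jaw":0.0},
    {"tx":0,"ty":0,"tz":0,"ax":0,"ay":0,"az":0,"jaw":0.0},
    {"tx":0,"ty":0,"tz":0,"ax":0,"ay":0,"az":0,"jaw":0.0},
    {"tx":0,"ty":0,"tz":0,"ax":0,"ay":0,"az":0,"jaw":0.0},
    {"tx":0,"ty":0,"tz":0,"ax":0,"ay":0,"az":0,"jaw":0.0},
    {"tx":0,"ty":0,"tz":0,"ax":0,"ay":0,"az":0,"jaw":0.0},
    {"tx":0,"ty":0,"tz":0,"ax":0,"ay":0,"az":0,"jaw":0.0},
    {"tx":0,"ty":0,"tz":0,"ax":0,"ay":0,"az":0,"jaw":0.0},
    {"tx":0,"ty":0,"tz":0,"ax":0,"ay":0,"az":0,"jaw":0.0}
  ]
}}

```text
time: 9.95
eef_pos: [0.5731, 0.1829, 0.0617]
orientation: [-3.142, -0.0, 0.564]
contact_force: [0.5, -0.2, -1.9]
finger_gap: 0.339
finger_force: 60.0
```

Request:
{"fn": "play_rows", "kwargs": {
  "commands": [
    {"tx":-1.25,"ty":-1.44,"tz":0,"ax":0,"ay":0,"az":0,"jaw":0.0},
    {"tx":-1.25,"ty":-1.44,"tz":0,"ax":0,"ay":0,"az":0,"jaw":0.0},
    {"tx":-1.25,"ty":-1.44,"tz":0,"ax":0,"ay":0,"az":0,"jaw":0.0},
    {"tx":-1.25,"ty":-1.44,"tz":0,"ax":0,"ay":0,"az":0,"jaw":0.0},
    {"tx":0,"ty":0,"tz":2.2,"ax":0,"ay":0,"az":0,"jaw":0.0},
    {"tx":0,"ty":0,"tz":2.0,"ax":0,"ay":0,"az":0,"jaw":0.0},
    {"tx":0,"ty":0,"tz":0.8,"ax":0,"ay":0,"az":0,"jaw":0.0},
    {"tx":0,"ty":0,"tz":0.4,"ax":0,"ay":0,"az":0,"jaw":0.0},
    {"tx":0,"ty":0,"tz":0.1,"ax":0,"ay":0,"az":0,"jaw":0.0},
    {"tx":0,"ty":0,"tz":0,"ax":0,"ay":0,"az":0,"jaw":0.0}
  ]
}}

```text
time: 10.78
eef_pos: [0.5003, 0.2051, 0.007]
orientation: [-3.141, -0.0, 0.564]
contact_force: [0.5, 0.3, -0.9]
finger_gap: 0.34
finger_force: 60.6
```

Request:
{"fn": "play_rows", "kwargs": {
  "commands": [
    {"tx":0,"ty":0,"tz":0,"ax":0,"ay":0,"az":0,"jaw":1.0},
    {"tx":0,"ty":0,"tz":0,"ax":0,"ay":0,"az":0,"jaw":1.0},
    {"tx":0,"ty":0,"tz":0,"ax":0,"ay":0,"az":0,"jaw":1.0},
    {"tx":0,"ty":0,"tz":0,"ax":0,"ay":0,"az":0,"jaw":1.0},
    {"tx":0,"ty":0,"tz":0,"ax":0,"ay":0,"az":0,"jaw":1.0},
    {"tx":0,"ty":0,"tz":0,"ax":0,"ay":0,"az":0,"jaw":1.0},
    {"tx":0,"ty":0,"tz":0,"ax":0,"ay":0,"az":0,"jaw":1.0},
    {"tx":0,"ty":0,"tz":-2.0,"ax":0,"ay":0,"az":0,"jaw":1.0},
    {"tx":0,"ty":0,"tz":-3.5,"ax":0,"ay":0,"az":0,"jaw":1.0},
    {"tx":0,"ty":0,"tz":-3.5,"ax":0,"ay":0,"az":0,"jaw":1.0},
    {"tx":0,"ty":0,"tz":-3.5,"ax":0,"ay":0,"az":0,"jaw":1.0},
    {"tx":0,"ty":0,"tz":-3.5,"ax":0,"ay":0,"az":0,"jaw":1.0},
    {"tx":0,"ty":0,"tz":-3.5,"ax":0,"ay":0,"az":0,"jaw":1.0}
  ]
}}

```text
time: 11.87
eef_pos: [0.4996, 0.2048, 0.2034]
orientation: [-3.141, 0.0, 0.564]
contact_force: [1.4, 0.6, -0.7]
finger_gap: 0.998
finger_force: 0.0
```

Run:
```python
from st import *
o=env.observe(); print(o["time"],o["qpos"],o["eef_pos"],o["orientation"])
p,c=look("wrist",["pointer_tip","specimen","scoop"])
s=box(c,.41,.6,.13,.28,.015,.05); print("scanner",len(s),rect(s),np.median(s[:,2]))
s=box(c,.5,.7,-.1,.12,.007,.0145); print("base",len(s),rect(s))
s=box(c,.56,.65,.03,.12,.023,.035); print("specimen",len(s),rect(s),np.median(s[:,2]))
p,c=look("scene",["loupe"])
s=box(c,.40,.52,-.23,-.145,.01,.05); print("loupe",len(s),rect(s)); s=s[s[:,0]<.50]; print(rect(s),s.min(0),s.max(0))
```

```text
11.8667 [ 0.101   0.314  -0.7249  1.9033  0.2435  1.0134 -1.7364] [0.4996 0.2048 0.2034] [-3.1414  0.0001  0.5641]
pointer_tip [(0.67, array([209.1, 516.1]), array([0.6087, 0.0117, 0.0679]))]
specimen [(0.74, array([170.7, 442.3]), array([0.6036, 0.0704, 0.0291]))]
scoop [(0.8, array([260.2, 362. ]), array([0.4753, 0.0636, 0.004 ]))]
scanner 3904 (array([0.4995, 0.2047]), [35.05084228515625, 129.57876586914062], np.float32(33.126503)) 0.03107176741221243
base 7285 (array([0.6062, 0.0266]), [75.21839904785156, 141.7140350341797], np.float32(-85.75703))
specimen 768 (array([0.6035, 0.0625]), [28.966154098510742, 29.657094955444336], np.float32(47.02101)) 0.028958152160085765
loupe [(0.88, array([322.2, 356.4]), array([ 0.4612, -0.1866,  0.0128])), (0.69, array([293.6, 343.6]), array([ 0.509 , -0.1218,  0.0124]))]
loupe 420 (array([ 0.4934, -0.1928]), [32.16748809814453, 84.6877670288086], np.float32(-34.523613))
(array([ 0.4724, -0.1784]), [32.31269836425781, 32.88215255737305], np.float32(13.373039)) [ 0.4563 -0.1953  0.0101] [ 0.4889 -0.1626  0.0366]
```

The scanner is flat and released. Next is the loupe.

Request:
{"fn": "play_rows", "kwargs": {
  "commands": [
    {"tx":0,"ty":0,"tz":0,"ax":0,"ay":0,"az":-0.12,"jaw":1.0},
    {"tx":0,"ty":0,"tz":0,"ax":0,"ay":0,"az":-0.12,"jaw":1.0},
    {"tx":0,"ty":0,"tz":0,"ax":0,"ay":0,"az":-0.12,"jaw":1.0},
    {"tx":0,"ty":0,"tz":0,"ax":0,"ay":0,"az":-0.12,"jaw":1.0},
    {"tx":0,"ty":0,"tz":0,"ax":0,"ay":0,"az":-0.12,"jaw":1.0},
    {"tx":0,"ty":0,"tz":0,"ax":0,"ay":0,"az":-0.12,"jaw":1.0},
    {"tx":0,"ty":0,"tz":0,"ax":0,"ay":0,"az":-0.12,"jaw":1.0},
    {"tx":0,"ty":0,"tz":0,"ax":0,"ay":0,"az":-0.12,"jaw":1.0},
    {"tx":0,"ty":0,"tz":0,"ax":0,"ay":0,"az":-0.12,"jaw":1.0},
    {"tx":-3.45,"ty":-0.48,"tz":0,"ax":0,"ay":0,"az":0,"jaw":1.0},
    {"tx":-3.45,"ty":-0.48,"tz":0,"ax":0,"ay":0,"az":0,"jaw":1.0},
    {"tx":-3.45,"ty":-0.48,"tz":0,"ax":0,"ay":0,"az":0,"jaw":1.0},
    {"tx":-3.45,"ty":-0.48,"tz":0,"ax":0,"ay":0,"az":0,"jaw":1.0},
    {"tx":-3.45,"ty":-0.48,"tz":0,"ax":0,"ay":0,"az":0,"jaw":1.0},
    {"tx":-3.45,"ty":-0.48,"tz":0,"ax":0,"ay":0,"az":0,"jaw":1.0},
    {"tx":-3.45,"ty":-0.48,"tz":0,"ax":0,"ay":0,"az":0,"jaw":1.0},
    {"tx":-3.45,"ty":-0.48,"tz":0,"ax":0,"ay":0,"az":0,"jaw":1.0},
    {"tx":-3.45,"ty":-0.48,"tz":0,"ax":0,"ay":0,"az":0,"jaw":1.0},
    {"tx":-3.45,"ty":-0.48,"tz":0,"ax":0,"ay":0,"az":0,"jaw":1.0},
    {"tx":-3.45,"ty":-0.48,"tz":0,"ax":0,"ay":0,"az":0,"jaw":1.0}
  ]
}}

```text
time: 13.83
eef_pos: [0.474, -0.179, 0.2005]
orientation: [-3.14, -0.001, 1.644]
contact_force: [0.7, 1.1, 0.5]
finger_gap: 0.999
finger_force: 0.0
```

Run:
```python
from st import *
o=env.observe(); print(o["time"],o["qpos"],o["eef_pos"],o["orientation"])
p,c=look("wrist",["loupe"],"w5")
for z in(.01,.025): 
    s=box(c,.44,.51,-.215,-.14,z,.05); print("loupe",len(s),rect(s),s.min(0),s.max(0))
print("near",[(round(x,3),box(c,x,x+.01,-.2,-.155,.006,.2)[:,2].max(initial=0)) for x in np.arange(.40,.6,.01)])
print(rect(box(c,.485,.55,-.15,-.08,.008,.05)),rect(box(c,.43,.485,-.135,-.08,.008,.05)))
```

```text
13.8333 [ 0.9532  0.2808 -0.8299  1.97    0.2453  0.9951  0.0805] [ 0.474  -0.179   0.2005] [-3.14   -0.0012  1.6439]
loupe [(0.87, array([125.1, 317.2]), array([ 0.5146, -0.1176,  0.0016])), (0.55, array([180.1, 274.3]), array([ 0.4753, -0.1781,  0.0015]))]
loupe 693 (array([ 0.4735, -0.1768]), [32.122684478759766, 32.14213562011719], np.float32(-39.391907)) [ 0.4574 -0.1937  0.0101] [ 0.4905 -0.1611  0.0373]
loupe 479 (array([ 0.4738, -0.1774]), [31.304378509521484, 31.40983772277832], np.float32(48.885895)) [ 0.4576 -0.1937  0.025 ] [ 0.49   -0.1619  0.0373]
near [(np.float64(0.4), np.float64(0.0)), (np.float64(0.41), np.float64(0.0)), (np.float64(0.42), np.float64(0.0)), (np.float64(0.43), np.float64(0.0)), (np.float64(0.44), np.float64(0.0)), (np.float64(0.45), np.float64(0.0355748377933624)), (np.float64(0.46), np.float64(0.037252381078804575)), (np.float64(0.47), np.float64(0.03689804756317927)), (np.float64(0.48), np.float64(0.03664620574195726)), (np.float64(0.49), np.float64(0.024871111532561663)), (np.float64(0.5), np.float64(0.0)), (np.float64(0.51), np.float64(0.0)), (np.float64(0.52), np.float64(0.0)), (np.float64(0.53), np.float64(0.05257097393452015)), (np.float64(0.54), np.float64(0.06355880362577698)), (np.float64(0.55), np.float64(0.07100564904341444)), (np.float64(0.56), np.float64(0.07908248006308288)), (np.float64(0.57), np.float64(0.08675424360121348)), (np.float64(0.58), np.float64(0.09414013012140798)), (np.float64(0.59), np.float64(0.10237100448913808))]
(array([ 0.5167, -0.1164]), [21.41054344177246, 21.89615249633789], np.float32(52.778137)) (array([ 0.4552, -0.1083]), [21.202377319335938, 21.27456283569336], np.float32(4.2295303))
```

View pics/w5.png

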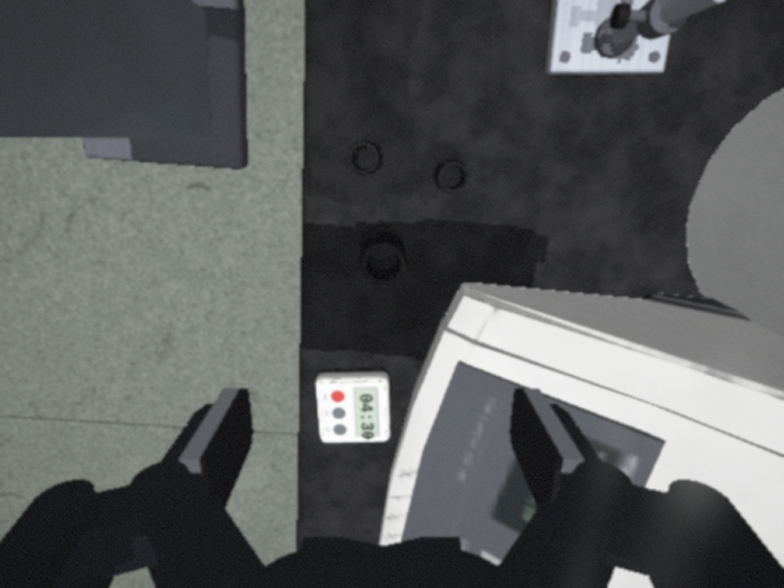

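Wrist view: the big loupe is at (258, 383)/1.4 and the two small ones at (157, 366) and (175, 450). The centrifuge corner is at (287, 465), so I'll descend with the jaw only partly open. First I'll check clearance at the corner.

Run:
```python
from st import *
c=np.vstack([look("wrist")[1],look("scene")[1]])
c=c[c[:,2]<.19]
for y in np.arange(-.25,-.12,.01):
    print(round(y,2),[(round(box(c,x,x+.01,y,y+.01,-.01,.2)[:,2].max(initial=0),3)) for x in np.arange(.42,.56,.01)])
```

```text
-0.25 [np.float64(0.003), np.float64(0.003), np.float64(0.004), np.float64(0.004), np.float64(0.003), np.float64(0.003), np.float64(0.003), np.float64(0.003), np.float64(0.003), np.float64(0.048), np.float64(0.065), np.float64(0.073), np.float64(0.08), np.float64(0.087), np.float64(0.093)]
-0.24 [np.float64(0.003), np.float64(0.003), np.float64(0.003), np.float64(0.003), np.float64(0.003), np.float64(0.003), np.float64(0.003), np.float64(0.003), np.float64(0.003), np.float64(0.046), np.float64(0.062), np.float64(0.07), np.float64(0.077), np.float64(0.085), np.float64(0.094)]
-0.23 [np.float64(0.003), np.float64(0.003), np.float64(0.003), np.float64(0.003), np.float64(0.003), np.float64(0.003), np.float64(0.004), np.float64(0.003), np.float64(0.003), np.float64(0.045), np.float64(0.055), np.float64(0.065), np.float64(0.072), np.float64(0.079), np.float64(0.087)]
-0.22 [np.float64(0.003), np.float64(0.003), np.float64(0.004), np.float64(0.003), np.float64(0.003), np.float64(0.003), np.float64(0.003), np.float64(0.003), np.float64(0.003), np.float64(0.003), np.float64(0.049), np.float64
[... 1991 characters left out ...]
), np.float64(0.003), np.float64(0.003), np.float64(0.003), np.float64(0.003), np.float64(0.003), np.float64(0.004)]
-0.14 [np.float64(0.003), np.float64(0.003), np.float64(0.003), np.float64(0.003), np.float64(0.003), np.float64(0.003), np.float64(0.003), np.float64(0.003), np.float64(0.003), np.float64(0.003), np.float64(0.003), np.float64(0.003), np.float64(0.003), np.float64(0.004), np.float64(0.003)]
-0.13 [np.float64(0.003), np.float64(0.003), np.float64(0.004), np.float64(0.004), np.float64(0.003), np.float64(0.004), np.float64(0.003), np.float64(0.003), np.float64(0.025), np.float64(0.026), np.float64(0.025), np.float64(0.003), np.float64(0.003), np.float64(0.003), np.float64(0.004)]
```

Request:
{"fn": "play_rows", "kwargs": {
  "commands": [
    {"tx":0.15,"ty":0,"tz":3.0,"ax":0,"ay":0,"az":0,"jaw":0.62},
    {"tx":0,"ty":0,"tz":3.0,"ax":0,"ay":0,"az":0,"jaw":0.62},
    {"tx":0,"ty":0,"tz":0,"ax":0,"ay":0,"az":0,"jaw":0.62}
  ]
}}

```text
time: 14.28
eef_pos: [0.4723, -0.1739, 0.1371]
orientation: [-3.136, -0.004, 1.646]
contact_force: [-2.0, 0.7, -1.3]
finger_gap: 0.624
finger_force: 0.0
```

Request:
{"fn": "play_rows", "kwargs": {
  "commands": [
    {"tx":0,"ty":0,"tz":3.5,"ax":0,"ay":0,"az":0,"jaw":0.62},
    {"tx":0,"ty":0,"tz":3.5,"ax":0,"ay":0,"az":0,"jaw":0.62},
    {"tx":0,"ty":0,"tz":0,"ax":0,"ay":0,"az":0,"jaw":0.62},
    {"tx":0,"ty":0,"tz":0,"ax":0,"ay":0,"az":0,"jaw":0.62},
    {"tx":0,"ty":0,"tz":0,"ax":0,"ay":0,"az":0,"jaw":0.62}
  ]
}}

```text
time: 14.7
eef_pos: [0.476, -0.1754, 0.0736]
orientation: [3.14, 0.0, 1.645]
contact_force: [0.8, -0.0, 0.2]
finger_gap: 0.617
finger_force: 0.0
```

Request:
{"fn": "play_rows", "kwargs": {
  "commands": [
    {"tx":-0.16,"ty":-0.22,"tz":1.0,"ax":0,"ay":0,"az":0,"jaw":0.62},
    {"tx":0,"ty":0,"tz":2.5,"ax":0,"ay":0,"az":0,"jaw":0.62},
    {"tx":0,"ty":0,"tz":2.0,"ax":0,"ay":0,"az":0,"jaw":0.62},
    {"tx":0,"ty":0,"tz":1.0,"ax":0,"ay":0,"az":0,"jaw":0.62},
    {"tx":0,"ty":0,"tz":0,"ax":0,"ay":0,"az":0,"jaw":0.62},
    {"tx":0,"ty":0,"tz":0,"ax":0,"ay":0,"az":0,"jaw":0.62},
    {"tx":0,"ty":0,"tz":0,"ax":0,"ay":0,"az":0,"jaw":0.0},
    {"tx":0,"ty":0,"tz":0,"ax":0,"ay":0,"az":0,"jaw":0.0},
    {"tx":0,"ty":0,"tz":0,"ax":0,"ay":0,"az":0,"jaw":0.0},
    {"tx":0,"ty":0,"tz":0,"ax":0,"ay":0,"az":0,"jaw":0.0},
    {"tx":0,"ty":0,"tz":0,"ax":0,"ay":0,"az":0,"jaw":0.0},
    {"tx":0,"ty":0,"tz":0,"ax":0,"ay":0,"az":0,"jaw":0.0}
  ],
  "newtons": 30
}}

```text
time: 15.7
eef_pos: [0.4737, -0.178, 0.0079]
orientation: [3.14, 0.001, 1.644]
contact_force: [-0.4, 1.0, 8.1]
finger_gap: 0.379
finger_force: 29.0
```

Request:
{"fn": "play_rows", "kwargs": {
  "commands": [
    {"tx":0,"ty":0,"tz":-1.5,"ax":0,"ay":0,"az":0,"jaw":0.0},
    {"tx":0,"ty":0,"tz":-3.5,"ax":0,"ay":0,"az":0,"jaw":0.0},
    {"tx":0,"ty":0,"tz":-3.5,"ax":0,"ay":0,"az":0,"jaw":0.0},
    {"tx":0,"ty":0,"tz":-3.5,"ax":0,"ay":0,"az":0,"jaw":0.0},
    {"tx":0,"ty":0,"tz":-3.5,"ax":0,"ay":0,"az":0,"jaw":0.0},
    {"tx":0,"ty":0,"tz":-3.5,"ax":0,"ay":0,"az":0,"jaw":0.0},
    {"tx":2.87,"ty":1.84,"tz":0,"ax":0,"ay":0,"az":0,"jaw":0.0},
    {"tx":2.87,"ty":1.84,"tz":0,"ax":0,"ay":0,"az":0,"jaw":0.0},
    {"tx":2.87,"ty":1.84,"tz":0,"ax":0,"ay":0,"az":0,"jaw":0.0},
    {"tx":2.87,"ty":1.84,"tz":0,"ax":0,"ay":0,"az":0,"jaw":0.0},
    {"tx":2.87,"ty":1.84,"tz":0,"ax":0,"ay":0,"az":0,"jaw":0.0},
    {"tx":2.87,"ty":1.84,"tz":0,"ax":0,"ay":0,"az":0,"jaw":0.0},
    {"tx":2.87,"ty":1.84,"tz":0,"ax":0,"ay":0,"az":0,"jaw":0.0},
    {"tx":2.87,"ty":1.84,"tz":0,"ax":0,"ay":0,"az":0,"jaw":0.0},
    {"tx":0,"ty":0,"tz":0,"ax":0,"ay":0,"az":0,"jaw":0.0},
    {"tx":0,"ty":0,"tz":0,"ax":0,"ay":0,"az":0,"jaw":0.0}
  ]
}}

```text
time: 17.03
eef_pos: [0.6032, 0.0645, 0.1973]
orientation: [3.141, -0.001, 1.647]
contact_force: [-0.6, -0.0, -1.1]
finger_gap: 0.376
finger_force: 30.4
```

Run:
```python
from st import *
o=env.observe(); e=o["eef_pos"]; print(o["time"],e,o["orientation"],o["finger_force"])
p,c=look("wrist",["pointer_tip","specimen","loupe"],"w6")
s=box(c,e[0]-.03,e[0]+.03,e[1]-.025,e[1]+.03,e[2]-.02,e[2]+.045)
print("held",len(s),s.min(0),s.max(0))
for z in np.arange(e[2]-.02,e[2]+.045,.006):
    q=s[(s[:,2]>z)&(s[:,2]<=z+.006)]
    if len(q): print(round(z,3),len(q),q.min(0),q.max(0))
R4=R.from_euler('z',4.4,degrees=True).as_matrix(); d0=np.array([.6063,.0267,0])
for n,cc in(("wrist",c),("scene",look("scene",["pointer_tip"])[1]),("top",look("top")[1])):
    L=(cc-d0)@R4; q=L[(abs(L[:,0])<.015)&(L[:,1]>-.04)&(L[:,1]<.01)&(L[:,2]>.045)&(L[:,2]<.1)]
    print(n,"pointer(local)",len(q))
    for y in np.arange(-.04,.01,.004):
        t=q[(q[:,1]>y)&(q[:,1]<=y+.004)]
        if len(t)>1: print(round(y,3),len(t),np.round([t[:,0].min(),t[:,0].max(),t[:,2].min(),np.percentile(t[:,2],90),t[:,2].max()],4))
    t=L[(np.hypot(L[:,0],L[:,1]-.035)<.02)&(L[:,2]>.022)&(L[:,2]<.04)]; print("spec",len(t),np.median(t,0))
    t=L[(abs(L[:,0])<.03)&(L[:,1]>-.068)&(L[:,1]<.06)&(L[:,2]>.005)&(L[:,2]<.018)]; print("base z",len(t),np.median(t,0))
    t=L[(abs(L[:,0])<.006)&(abs(L[:,1]+.05)<.008)&(L[:,2]>.105)&(L[:,2]<.13)]; print("post top",len(t),np.median(t,0))
```

```text
17.0333 [0.6032 0.0645 0.1973] [ 3.1409 -0.0011  1.6473] 30.403401972780557
pointer_tip []
specimen [(0.9, array([188.7, 271.8]), array([0.6024, 0.0641, 0.0295]))]
loupe [(0.92, array([269.7, 271.4]), array([0.601 , 0.0792, 0.2183])), (0.88, array([309.8, 143.5]), array([ 0.4619, -0.1002,  0.013 ]))]
held 9487 [0.5732 0.0487 0.1901] [0.6331 0.0821 0.2423]
0.189 277 [0.5853 0.0509 0.1901] [0.6182 0.0816 0.1953]
0.195 586 [0.5855 0.0515 0.1953] [0.6178 0.0821 0.2013]
0.201 867 [0.5735 0.0512 0.2013] [0.6298 0.0817 0.2073]
0.207 1240 [0.5732 0.0514 0.2073] [0.6311 0.0817 0.2133]
0.213 1648 [0.5733 0.051  0.2133] [0.6312 0.0816 0.2193]
0.219 2703 [0.5732 0.0487 0.2193] [0.6311 0.0804 0.2253]
0.225 732 [0.5732 0.0505 0.2253] [0.6313 0.0792 0.2313]
0.231 939 [0.5738 0.0508 0.2313] [0.6312 0.0772 0.2373]
0.237 495 [0.5733 0.0519 0.2373] [0.6331 0.0789 0.2423]
pointer_tip [(0.42, array([225.1, 325.9]), array([0.7271, 0.1086, 0.0003]))]
wrist pointer(local) 0
spec 721 [-0.0009  0.0359  0.029 ]
base z 3749 [0.0002 0.0109 0.0134]
post top 0 [nan nan nan]
scene pointer(local) 35
-0.04 3 [-0.0049 -0.0022  0.0665  0.0679  0.0682]
-0.036 5 [-0.0056  0.0013  0.0651  0.0676  0.0676]
-0.032 4 [-0.0029  0.0009  0.0649  0.0671  0.0671]
-0.028 6 [-0.0035  0.0023  0.0643  0.0678  0.068 ]
-0.024 5 [-0.0044 -0.0004  0.0629  0.0678  0.0686]
-0.02 4 [-0.0054 -0.0015  0.0646  0.068   0.0683]
-0.016 3 [-0.0038 -0.0008  0.0655  0.0668  0.067 ]
-0.012 3 [-0.0029  0.0021  0.0664  0.0671  0.0673]
-0.008 2 [-0.0007 -0.0002  0.0638  0.0662  0.0665]
spec 86 [-0.0052  0.0321  0.028 ]
base z 594 [-0.008  -0.01    0.0126]
post top 21 [-0.0033 -0.0501  0.1109]
top pointer(local) 0
spec 41 [-0.0002  0.0431  0.0265]
base z 118 [-0.0125  0.0521  0.0112]
post top 0 [nan nan nan]
  return _methods._mean(a, axis=axis, dtype=dtype,
  ret = um.true_divide(
```

View pics/w6.png

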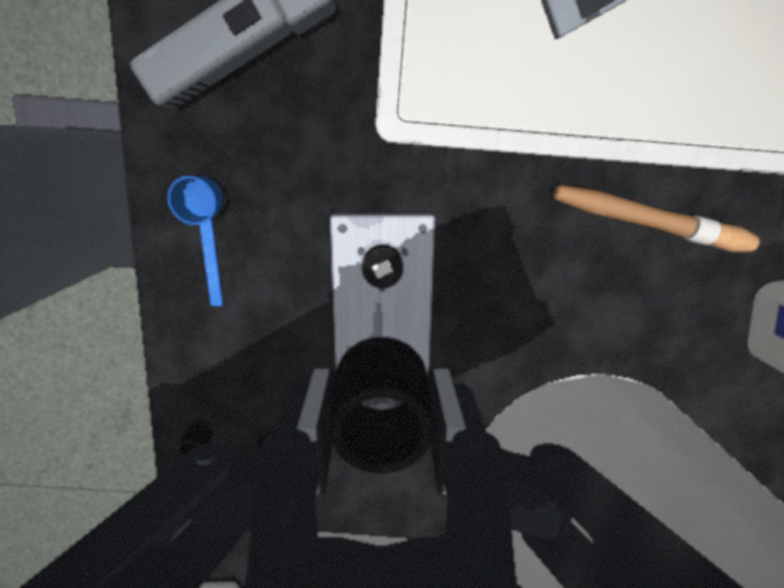

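Wrist view: the loupe is held upright at (405, 380)/1.4, with the specimen visible at (267, 382) and the scanner lying flat at the upper left. The specimen axis is about (0.6033, 0.0618) and the pointer's top edge about 0.067. I'll lower the loupe.

Request:
{"fn": "play_rows", "kwargs": {
  "commands": [
    {"tx":-0.27,"ty":0,"tz":3.5,"ax":0,"ay":0,"az":0,"jaw":0.0},
    {"tx":0,"ty":0,"tz":3.5,"ax":0,"ay":0,"az":0,"jaw":0.0},
    {"tx":0,"ty":0,"tz":2.7,"ax":0,"ay":0,"az":0,"jaw":0.0},
    {"tx":0,"ty":0,"tz":1.5,"ax":0,"ay":0,"az":0,"jaw":0.0},
    {"tx":0,"ty":0,"tz":0.7,"ax":0,"ay":0,"az":0,"jaw":0.0},
    {"tx":0,"ty":0,"tz":0.3,"ax":0,"ay":0,"az":0,"jaw":0.0},
    {"tx":0,"ty":0,"tz":0,"ax":0,"ay":0,"az":0,"jaw":0.0},
    {"tx":0,"ty":0,"tz":0,"ax":0,"ay":0,"az":0,"jaw":0.0},
    {"tx":0,"ty":0,"tz":0,"ax":0,"ay":0,"az":0,"jaw":0.0}
  ]
}}

```text
time: 18.13
eef_pos: [0.604, 0.0594, 0.0761]
orientation: [3.14, 0.0, 1.644]
contact_force: [-0.4, -0.3, 0.4]
finger_gap: 0.379
finger_force: 30.4
```

Run:
```python
from st import *
o=env.observe(); e=o["eef_pos"]; print(o["time"],e,o["orientation"],o["finger_force"])
p,c=look("wrist",["specimen","pointer_tip"])
s=box(c,e[0]-.03,e[0]+.03,e[1]-.005,e[1]+.03,e[2]-.02,e[2]+.004); print("held",len(s),s.min(0),s.max(0))
p,c=look("scene",["loupe","pointer_tip","specimen"]); save(p,"fin",(190,280,270,380),7)
m=[d for d in env.masks_of("loupe",p) if d["confidence"]>.3]
for d in m: q=cloud(p,d["mask"]); print(d["location"],len(q),q.min(0),np.percentile(q,3,axis=0),q.max(0))
R4=R.from_euler('z',4.4,degrees=True).as_matrix(); L=(c-[.6033,.0247,0])@R4
q=L[(abs(L[:,0])<.015)&(L[:,1]>-.03)&(L[:,1]<-.004)&(L[:,2]>.045)&(L[:,2]<.1)]; print("pointer",len(q),np.percentile(q[:,2],[5,50,90]))
q=L[(abs(L[:,0])<.025)&(L[:,1]>.012)&(L[:,1]<.06)&(L[:,2]>.04)&(L[:,2]<.1)]; print("loupe",len(q),q.min(0),np.percentile(q[:,2],[2,5]),q.max(0))
```

```text
18.1333 [0.604  0.0594 0.0761] [3.1396 0.0001 1.6435] 30.398774287259585
specimen [(0.76, array([229. , 271.1]), array([0.6023, 0.0651, 0.029 ]))]
pointer_tip [(0.94, array([331.4, 275.7]), array([0.6056, 0.0467, 0.1022]))]
held 535 [0.5862 0.0623 0.069 ] [0.6188 0.0767 0.08  ]
loupe [(0.68, array([222.6, 311.2]), array([0.5948, 0.0445, 0.0714])), (0.63, array([304.6, 319.7]), array([ 0.4487, -0.1158,  0.0139]))]
pointer_tip [(0.67, array([226. , 326.1]), array([0.7229, 0.1044, 0.0005]))]
specimen [(0.47, array([242.1, 306.5]), array([0.5927, 0.053 , 0.0194]))]
[216.3, 313.4] 152 [0.5853 0.0423 0.0684] [0.5874 0.043  0.07  ] [0.6198 0.0694 0.1121]
[300.7, 321.4] 159 [ 0.4432 -0.1192  0.0018] [ 0.4437 -0.1183  0.0036] [ 0.4645 -0.0984  0.0241]
[288.4, 343.1] 196 [ 0.5052 -0.1277 -0.0009] [ 0.5057 -0.1268  0.0002] [ 0.5592 -0.0831  0.0255]
pointer 27 [0.0649 0.0666 0.0675]
loupe 209 [-0.0248  0.018   0.0678] [0.0687 0.0702] [0.025  0.0489 0.0998]
```

View pics/fin.png

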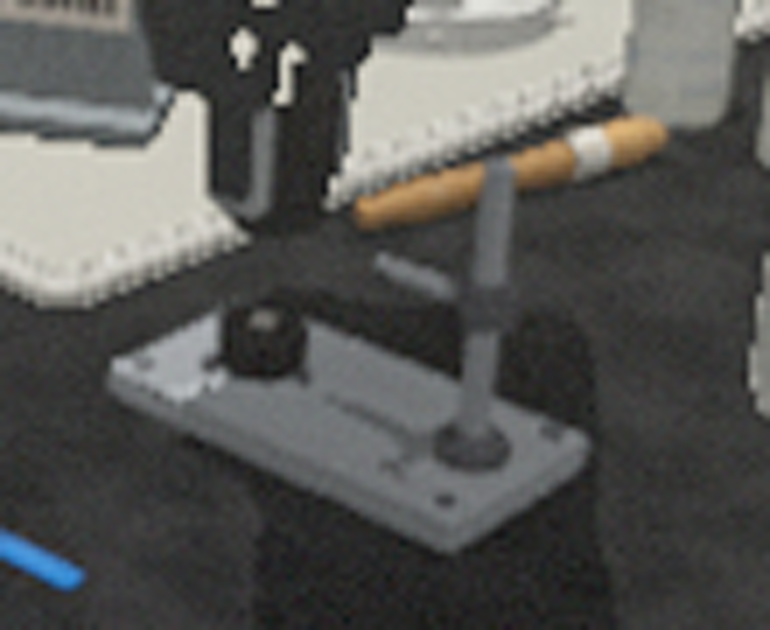

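The picture shows the loupe's rim at (225, 285)/7, level with the pointer tip at (260, 380)/7 and above the specimen. It needs only a 2.5 mm trim in y.

Request:
{"fn": "play_rows", "kwargs": {
  "commands": [
    {"tx":0.12,"ty":0,"tz":0.03,"ax":0,"ay":0,"az":0,"jaw":0.0},
    {"tx":0.13,"ty":0,"tz":0.03,"ax":0,"ay":0,"az":0,"jaw":0.0},
    {"tx":0,"ty":0,"tz":0,"ax":0,"ay":0,"az":0,"jaw":0.0},
    {"tx":0,"ty":0,"tz":0,"ax":0,"ay":0,"az":0,"jaw":0.0},
    {"tx":0,"ty":0,"tz":0,"ax":0,"ay":0,"az":0,"jaw":0.0},
    {"tx":0,"ty":0,"tz":0,"ax":0,"ay":0,"az":0,"jaw":0.0},
    {"tx":0,"ty":0,"tz":0,"ax":0,"ay":0,"az":0,"jaw":0.0},
    {"tx":0,"ty":0,"tz":0,"ax":0,"ay":0,"az":0,"jaw":0.0}
  ]
}}

```text
time: 19.2
eef_pos: [0.603, 0.0617, 0.0741]
orientation: [3.142, -0.0, 1.644]
contact_force: [-0.4, 0.3, -0.8]
finger_gap: 0.373
finger_force: 30.4
```

Run:
```python
from st import *
o=env.observe(); e=o["eef_pos"]; print(o["time"],e,o["orientation"],o["finger_force"])
if np.hypot(e[0]-.6033,e[1]-.062)<.003 and abs(e[2]-.0753)<.002: print(env.hand_in())
```

```text
19.2 [0.603  0.0617 0.0741] [ 3.1415 -0.      1.6437] 30.39914934495755
the job is handed in; nothing more can be done
None
```

I handed the job in at 19.2 s, with no verdict returned: the scanner was held on the bar code for about 2 s and laid back flat, and the loupe is held level, by my measurements within about 1–2 mm of the specimen's axis and the pointer tip's height.

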